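# Run the measuring slide up to its index stop

## Task

Set the model measuring slide: press down the black thumb pad in the middle of the carriage to free its brake and, keeping the pad pressed, push the carriage along the rail until it rests against the index stop (the stop with the arrow-shaped plate), then let go so that the brake holds it there. Never drag the carriage with the pad up, use the fingertips only without gripping anything, keep the fingers off the plaster model, and leave the things standing round the slide where they are.

Things in the scene. Friction and masses are not known exactly. Their poses are not given: they have to be found in the camera images.
- slide_base: Dark steel base of the measuring slide, fixed to the bench, 90 x 400 mm and 10 mm high, with a 36 mm wide aluminium rail along it up to 20 mm above the bench and a tick scale along the front edge. Origin: centre of its underside on the bench. Its y axis runs along the rail, its x axis points across it to the back, z up.
- carriage (a joint): Position of the carriage along the slide base's +y axis in m, 0 in the middle of the rail. The carriage is an aluminium plate, 90 mm long along the rail and 76 mm wide, top 31 mm above the bench, with a stage plate behind it that reaches 100 mm back from the rail's centre line. With the pad up, a friction brake of about 20 N holds it; with the pad well down it slides with 1 to 2 N.
- carriage_mid (a point): Centre of the carriage, on the rail's centre line, at the height of its top face (31 mm above the bench).
- brake_pad (a joint): How far the thumb pad is pressed down, in m: about 0 at rest (brake holding), 0.006 fully down. The brake eases as the pad goes down and is free from about 0.003 (7 to 8 N); fully down takes 8 to 9 N. The pad springs back up when let go.
- pad_top (a point): Centre of the floor of the black thumb pad in the middle of the carriage (44 mm above the bench at rest; moves with the pad). The pad is a saddle, 58 mm along the rail by 36 mm across, with a 6 mm thick ridge standing 8 mm above the floor at each end; the fingertips fit between the ridges, 46 mm apart along the rail, and can push against them.
- mounted_model: Plaster jaw model, 52 x 68 x 32 mm, fixed on the stage plate of the carriage, its near side 44 mm behind the pad's centre, top 63 mm above the bench. Not to be touched by the fingers. Origin: centre of its underside.
- index_stop: The marked stop: steel clamp over the rail, 64 mm across by 20 mm along it, top 32 mm above the bench, bearing an arrow-shaped steel plate that points to the front (-x of slide_base): head 32 mm wide, tip 70 mm before the centre line. Fixed; at either end of the rail. Origin on the bench under its centre; axes as slide_base.
- index_stop_mid (a point): Top centre of the index stop, on the rail's centre line, 32 mm above the bench. With the carriage resting against the stop, the horizontal distance to carriage_mid is 55 mm.
- plain_stop: The other stop: same steel clamp and screw head, without the arrow plate, at the other end of the rail. Fixed. Origin on the bench under its centre.
- amber_bottle: Small bottle with a white cap, 41 mm wide and 92 mm high, loose, behind the slide. Bystander. Origin: centre of its underside.
- spare_model: Grey plaster jaw model, 52 x 68 x 32 mm, loose on the bench behind the slide. Bystander. Origin: centre of its underside.
- tweezers: Steel tweezers, 128 mm long, 8 mm high, lying behind the slide. Bystander. Origin: centre of the underside.
- etch_bottle: White dropper bottle with a green cap, 30 mm wide and 62 mm high, loose beyond the right end of the slide. Bystander. Origin: centre of its underside.
- wax_jar: White jar with a red lid, 50 mm wide and 45 mm high, loose beyond the left end of the slide. Bystander. Origin: centre of its underside.
- orange_wedge: Orange plastic wedge, 52 mm long and 9 mm high, lying in front of the slide. Bystander. Origin: centre of its underside.

How it is judged:
By the outcome, as a careful person would: the job done as asked, in the order asked, and still so for the second after the job is handed in, with the robot touching nothing.
It also fails if it takes over 35 s, if anything falls off the work surface, if the arm or the gripper's body presses on something with over 40 N, if the wrist force passes 120 N, or if a joint passes its speed limit or range.

## Robot

A 6-joint arm with a two-finger parallel gripper is mounted at the origin on a cart in front of the work surface, level with it; the furniture and walls round the work are solid. World frame = base frame: x ahead of the robot, y to its left, z up, the work surface at z = 0. Lengths are in m, angles in rad, forces in N, time in s.
With the tool pointing down it reaches from about 0.3 to 0.775 m from the base axis. Payload 14.6 kg.
Tool frame: the origin (TCP) lies at the very end of the fingers, on their centre line; the grasp point (between the pads) lies 19 mm behind it; z points along the fingers, y is the line along which they close (so a half turn about z gives the same grasp; the last joint's range is limited). The gripper opens to 85 mm and grips with 20 to 120 N. Pads are 22 mm wide; open, the fingers measure 114 mm over their backs; the gripper's body (76 mm by 85 mm) begins 54 mm behind the grasp point. The pads swing forward as they close: fully open they stand 13 mm farther back than shut.
Start: joints at [1.207, 0.3, 1.521, -0, 1.321, -0.067], TCP at [0.161, 0.526, 0.193] pointing down, gripper open.
Joint ranges: [-3.03, 3.03], [-0.79, 2.21], [0.23, 2.52], [-1.04, 4.18], [0, 3.07], [-2.55, 2.55]. Speed limits (rad/s): [2.22, 2.22, 2.57, 3.14, 3.14, 3.14].

## Interface

Orientations are given as a unit quaternion [w, x, y, z].
In Python, from plant import arm gives the robot as it stands. The module is installed in compiled form; this text tells all that it offers.
- The arm moves only by the shell command python3 -m creep 'ROWS'. ROWS is a JSON object of lists of equal length, an entry for each row: "gripper": the opening, from -1 (shut) to 1 (fully open); "travel": the shift along the tool's x, y, z in cm, a list of three; "roll": the turn about the tool's z in degrees. In form: {"gripper": [gripper, ...], "travel": [[x, y, z], ...], "roll": [roll, ...]}. A call has 1 to 10 rows; each row shifts and turns the commanded pose from where the row before left it, along the tool's axes as they then stand; what a row does not reach is not made up. A row lasts 1/8 s, in which the tool goes at most 62.5 mm and 10.7 degrees, less where a joint would pass 70% of its speed; a pose out of reach is approached as far as the arm can. A call is refused whole if a number of a shift passes 6.25 or a number of a turn 10.7, either way. A call with a gripper value outside its range is refused whole. The fingers move at their own pace and stop on an object; the grip force is fixed at half the most. Time passes only in rows, so rows that do not move let the fingers close. It gives the time, the measured TCP pose, the force, the opening and the grip force at its end, in the units of the state.
- arm.read_state(): the state, without advancing time (a new reading comes with each control period).
- arm.camera(name): name is "scene" or "top"; returns (picture, depth): 420x560x3 uint8, blue, green, red; 420x560 float32, m along the optical axis (not along the pixel's ray), 0 where there is no reading.
- arm.get_calibration(name): a dict with "camera_matrix" (3x3 intrinsics, pixels), "k1" (the pictures are not rectified: a ray, as slopes to the right and down, at radius r is drawn at 1 + k1 r^2 times it, then the intrinsics apply), "origin" and "attitude" of the camera in the world. Camera axes: x right, y down, z forward; pixel columns grow to the right and rows downward; lengths in m; the calibration is good to about 2 mm. A picture is of the moment at which its call begins. get_calibration takes no time and is no camera call.
- arm.job_done(): hands the job in; it is judged then, once.
The state is a dict: "t": time; "joint_pos": joint angles; "qd": joint speeds; "joint_efforts": joint torques, N m; "position": TCP position; "eef_rot": TCP orientation; "ft_force": force on the tool from outside, world axes, zero at the start; "torque": the same for the moment, N m; "opening": opening from 0.0 (shut) to 1.0 (fully open); "grip_force": force on a finger pad.
Only numpy, scipy, OpenCV 4.12 (cv2) and the standard library are available. Lean on these libraries where they do the work, as an engineer would, in place of code of your own. Each camera call takes 0.05 s, during which the arm holds its last target. There are 200 camera calls.

## Working session

There is one attempt and no reset: what is moved stays moved. The work goes in short steps, Python scripts to look and compute and a shell command to move; the robot and the scene stay as the last step left them, time stands still between calls to the robot, and variables do not carry over. Pictures are saved under pics/ and viewed, at most 11 in all, crops included, and the job is handed in when it is done.

```bash
mkdir -p pics
cat > h.py <<'E'
import numpy as np, cv2
from plant import arm
from scipy.spatial.transform import Rotation as R
def cal(n):
    c=arm.get_calibration(n); K=np.array(c["camera_matrix"]); A=np.array(c["attitude"],float)
    M=A if A.shape==(3,3) else R.from_quat(A[[1,2,3,0]]).as_matrix()
    return K,c["k1"],np.array(c["origin"]),M
def ray(n,uv):
    K,k1,o,M=cal(n)
    p=cv2.undistortPoints(np.array(uv,float).reshape(-1,1,2),K,np.array([k1,0,0,0,0.]))[:,0]
    return o,np.c_[p,np.ones(len(p))]@M.T
def onplane(n,uv,z):
    o,d=ray(n,uv); return o+d*((z-o[2])/d[:,2])[:,None]
def bydepth(n,uv,D):
    o,d=ray(n,uv); return o+d*np.array([D[int(round(v)),int(round(u))] for u,v in uv])[:,None]
E
python3 - <<'E'
from h import *
for n in("scene","top"):
    p,d=arm.camera(n); cv2.imwrite(f"pics/{n}0.png",p); np.save(f"{n}0.npy",d); print(n,arm.get_calibration(n))
print(arm.read_state())
E
```

```text
scene {'camera_matrix': array([[512.6778395 ,   0.        , 275.49745929],
       [  0.        , 512.6778395 , 218.67162661],
       [  0.        ,   0.        ,   1.        ]]), 'k1': 0.0060384525622281535, 'origin': array([ 0.03279462, -0.48556324,  0.84307761]), 'attitude': array([-0.38753793,  0.85152041, -0.32543663,  0.13717998])}
top {'camera_matrix': array([[523.39618949,   0.        , 280.73935485],
       [  0.        , 523.39618949, 202.38790372],
       [  0.        ,   0.        ,   1.        ]]), 'k1': 0.05962756011401421, 'origin': array([0.4662936 , 0.19179987, 1.10100744]), 'attitude': array([-0.03624081,  0.70913516, -0.70223342,  0.05178952])}
{'t': 0.1, 'joint_pos': array([ 1.20741995e+00,  3.00377902e-01,  1.52150057e+00, -1.71025716e-05,
        1.32070656e+00, -6.66036522e-02]), 'qd': array([ 0.00135049, -0.00134472,  0.00035256,  0.00139171,  0.00025781,
        0.00080596]), 'joint_efforts': array([ 9.49348432e-04, -5.44381464e+01, -3.62370479e+01, -8.06089770e-05,
        3.05241607e-03, -2.76342831e-05]), 'position': array([0.16076235, 0.52572677, 0.19210652]), 'eef_rot': array([-9.77628755e-05,  1.47840306e-01,  9.89011121e-01, -4.86535893e-04]), 'ft_force': array([-0.67134062, -0.89325774, -0.08556649]), 'torque': array([0.03207439, 0.02438704, 0.00594286]), 'grip_force': 0.0, 'opening': 0.998491100552789}
```

View pics/scene0.png

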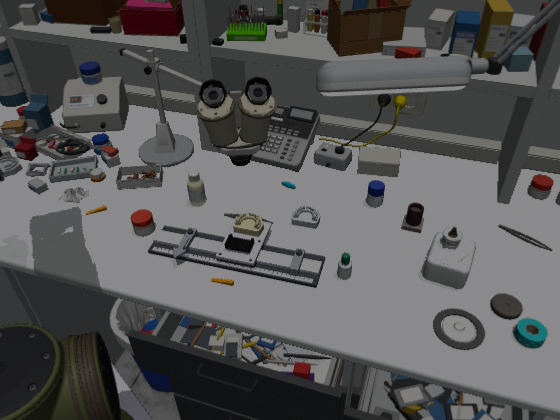

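View pics/top0.png

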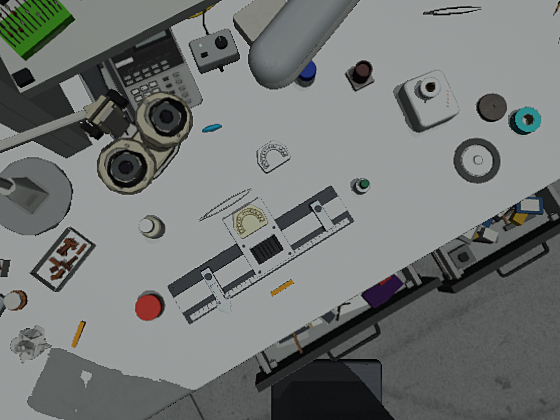

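The scene view shows the slide from about (150,245) to (322,270). The top view shows it from (180,305) to (342,205), with the black pad near (265,248), the left stop at (210,282) and the right stop at (320,210). I'll zoom in on both.

Run:
```python
from h import *
t=cv2.imread("pics/top0.png"); s=cv2.imread("pics/scene0.png")
a=cv2.resize(t[175:335,160:360],None,fx=4,fy=3.75,interpolation=cv2.INTER_CUBIC)
a=cv2.resize(t[180:330,160:360],(800,600),interpolation=cv2.INTER_CUBIC)
b=cv2.resize(s[195:300,140:340],(800,420),interpolation=cv2.INTER_CUBIC)
cv2.imwrite("pics/topc.png",a);cv2.imwrite("pics/scenec.png",b)
```

```text
(no output)
```

View pics/topc.png

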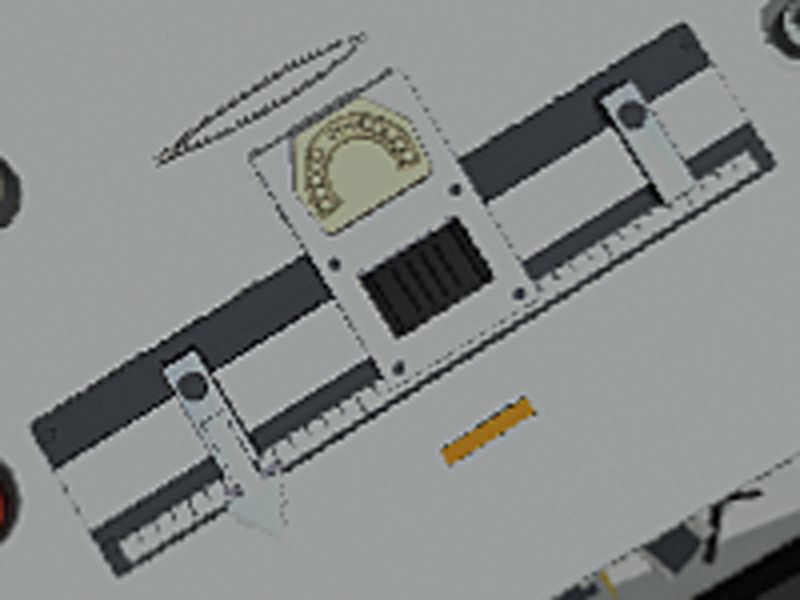

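View pics/scenec.png

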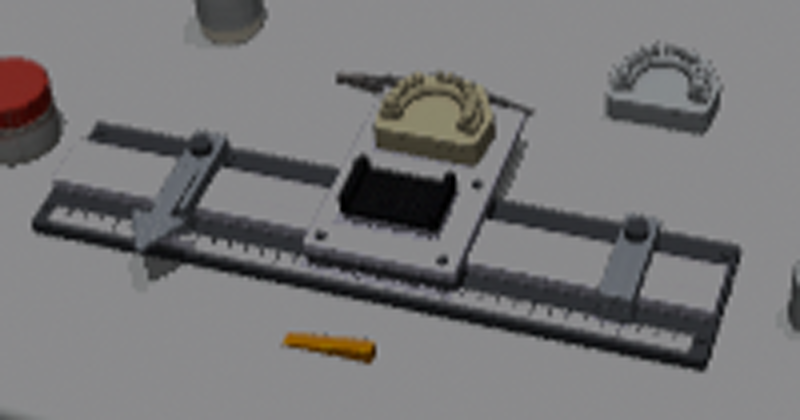

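The index stop is on the left in both views: the arrow head is at crop (262,500) in the top view and (165,228) in the scene view. The pad centre is at about crop (428,277) in the top view. Next I'll measure the pad, base axis and stop.

Run:
```python
from h import *
C={}
for n,(x0,y0,x1,y1) in {"top":(245,230,287,268),"scene":(222,232,258,256)}.items():
    im=cv2.imread(f"pics/{n}0.png"); m=np.zeros(im.shape[:2],np.uint8)
    m[y0:y1,x0:x1]=(im[y0:y1,x0:x1].max(2)<45)*255
    k,l,st,ce=cv2.connectedComponentsWithStats(m); i=1+st[1:,4].argmax()
    C[n]=ce[i]; print(n,ce[i],st[i])
    d=np.load(f"{n}0.npy"); v,u=np.nonzero(l==i); P=bydepth(n,np.c_[u,v],d); print("depth med",np.median(P,0),np.percentile(P[:,2],[5,50,95]))
    if n=="top":print(cv2.minAreaRect(np.c_[u,v].astype(np.float32)))
    print("plane .046",onplane(n,[ce[i]],.046))
(o1,d1),(o2,d2)=ray("top",[C["top"]]),ray("scene",[C["scene"]])
s=np.linalg.lstsq(np.c_[d1[0],-d2[0]],o2-o1,rcond=None)[0]
a,b=o1+s[0]*d1[0],o2+s[1]*d2[0];print("tri",(a+b)/2,a-b)
c=np.array([(35,428),(685,25),(775,165),(120,575)])/4+[160,180]
P=onplane("top",c,.01);print(P.mean(0)); 
y=(P[0]+P[3]-P[1]-P[2])[:2];y/=np.linalg.norm(y);x=np.array([y[1],-y[0]]);print("yaxis",y,np.degrees(np.arctan2(y[1],y[0])),"len",np.linalg.norm(P[0]-P[1]))
ctr=P.mean(0)[:2]
sc=onplane("top",np.array([(192,387),(633,113)])/4+[160,180],.034)[:,:2]
print("screws slide xy",(sc-ctr)@np.c_[x,y]); print("pad slide",(((a+b)/2)[:2]-ctr)@np.c_[x,y])
s=arm.read_state();M=R.from_quat(s["eef_rot"][[1,2,3,0]]).as_matrix();print("tool axes\n",M)
```

```text
top [266.36969697 249.05858586] [250 235  33  29 495]
depth med [0.50390899 0.19772725 0.04562771] [0.04214057 0.04562771 0.05405299]
((266.5516662597656, 248.9680633544922), (17.369701385498047, 28.747058868408203), 58.24052047729492)
plane .046 [[0.50381147 0.19716582 0.046     ]]
scene [238.67673716 244.02114804] [225 234  29  19 331]
depth med [0.50112232 0.19406776 0.04512685] [0.04078935 0.04512685 0.05313149]
plane .046 [[0.50097888 0.19307232 0.046     ]]
tri [0.50392915 0.19722824 0.04107669] [ 1.14682866e-04 -7.47752154e-05  3.69799934e-06]
[0.4958385  0.20559045 0.01      ]
yaxis [-0.53524214  0.84469868] 122.36033390945497 len 0.39540078396220996
screws slide xy [[ 0.01737872  0.11697274]
 [ 0.01751441 -0.14598318]]
pad slide [ 0.00235835 -0.01139401]
tool axes
 [[-9.56286469e-01  2.92431319e-01 -3.37236373e-04]
 [ 2.92431509e-01  9.56286014e-01 -9.33472230e-04]
 [ 4.95179113e-05 -9.91285404e-04 -9.99999507e-01]]
```

```bash
python3 -m creep '{"gripper":[-1,-1,-1,-1,-1,-1],"travel":[[0,0,0],[0,0,0],[0,0,0],[0,0,0],[0,0,0],[0,0,0]],"roll":[-9.9,-9.9,-9.9,-9.9,-9.8,0]}'
python3 -m creep '{"gripper":[-1,-1,-1,-1,-1,-1,-1,-1,-1,-1],"travel":[[-1.1,-4.6,0],[-1.1,-4.6,0],[-1.1,-4.6,0],[-1.1,-4.6,0],[-1.1,-4.6,0],[-1.1,-4.6,0],[-1.1,-4.6,0],[-1.1,-4.6,0],[-1.1,-4.6,0],[-1.1,-4.6,0]],"roll":[0,0,0,0,0,0,0,0,0,0]}'
cat > st.py <<'E'
from h import *
s=arm.read_state();M=R.from_quat(s["eef_rot"][[1,2,3,0]]).as_matrix()
T=np.array([.5035,.1965,.044])
print(s["t"],"yaw",np.degrees(np.arctan2(M[1,1],M[0,1])),"tcp",s["position"],"to pad in tool cm",M.T@(T-s["position"])*100,"F tool",M.T@s["ft_force"],"op",s["opening"],"q6",s["joint_pos"][5])
E
python3 st.py
```

```text
t: 0.85
position: [0.1608, 0.5258, 0.1923]
eef_rot: [-0.0, -0.278, 0.96, -0.0]
ft_force: [0.2, -0.2, -0.3]
opening: -0.001
grip_force: 0.0
t: 2.1
position: [0.5011, 0.1952, 0.1925]
eef_rot: [-0.0, -0.277, 0.961, 0.0]
ft_force: [0.8, 1.0, -0.4]
opening: -0.002
grip_force: 0.0
2.1 yaw 122.11157629184913 tcp [0.50113463 0.19517817 0.19253398] to pad in tool cm [-2.71466297e-01 -1.43813533e-02  1.48533820e+01] F tool [-1.20804155  0.36857909  0.43839308] op -0.0015305630264323172 q6 -1.827978114587475
```

```bash
python3 -m creep '{"gripper":[-1,-1,-1,-1,-1,-1],"travel":[[-0.1,0,3],[0,0,3],[0,0,3],[0,0,2.5],[0,0,1.6],[0,0,0]],"roll":[0,0,0,0,0,0]}'; python3 st.py
python3 - <<'E'
from h import *
ims=[]
for n,(x,y) in (("top",(216,205)),("scene",(190,205))):
    p,d=arm.camera(n); ims.append(cv2.resize(p[y:y+75,x:x+100],(400,300),interpolation=cv2.INTER_CUBIC))
cv2.imwrite("pics/c1.png",np.hstack(ims))
E
```

```text
t: 2.85
position: [0.5006, 0.1969, 0.0609]
eef_rot: [-0.001, -0.278, 0.961, -0.0]
ft_force: [0.2, 0.1, 1.0]
opening: 0.002
grip_force: 0.0
2.85 yaw 122.2899548618909 tcp [0.50062277 0.19687493 0.06088526] to pad in tool cm [-0.22593222 -0.18609224  1.68808625] F tool [-0.20329957 -0.04145063 -1.03968862] op 0.0016451701684875814 q6 -1.8277544146061508
```

View pics/c1.png

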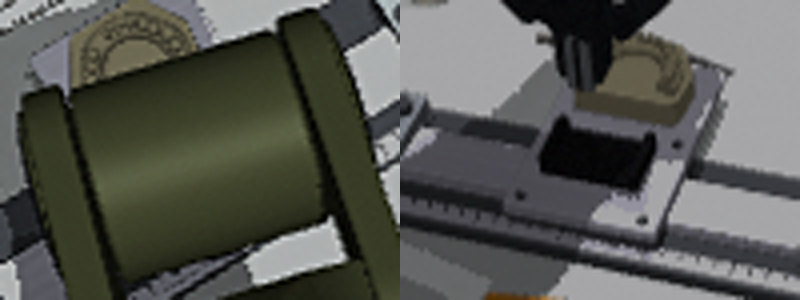

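The scene view (right half) shows the fingertips at crop (575,85), i.e. pixel (234,226), well above the pad at (239,244). That is more than the height difference would explain, so I'll check the projection.

Run:
```python
from h import *
K,k1,o,M=cal("scene")
def proj(P): return cv2.projectPoints(np.array(P,float).reshape(-1,3),cv2.Rodrigues(M.T)[0],-M.T@o,K,np.array([k1,0,0,0,0.]))[0][:,0]
s=arm.read_state(); print(proj([s["position"],[.5035,.1965,.044]]),s["position"])
p,d=arm.camera("scene")
uv=[(u,v) for v in range(216,232,2) for u in (230,233,236,239)]
print(np.c_[uv,bydepth("scene",uv,d)].round(4))
```

```text
[[237.22198196 237.63977121]
 [238.67176311 243.33921706]] [0.50148249 0.19715075 0.06243097]
[[ 2.300e+02  2.160e+02  4.935e-01  2.049e-01  1.257e-01]
 [ 2.330e+02  2.160e+02  4.928e-01  1.926e-01  1.341e-01]
 [ 2.360e+02  2.160e+02  4.962e-01  1.865e-01  1.360e-01]
 [ 2.390e+02  2.160e+02  5.017e-01  1.833e-01  1.348e-01]
 [ 2.300e+02  2.180e+02  4.919e-01  2.032e-01  1.221e-01]
 [ 2.330e+02  2.180e+02  4.906e-01  1.901e-01  1.314e-01]
 [ 2.360e+02  2.180e+02  4.970e-01  1.884e-01  1.287e-01]
 [ 2.390e+02  2.180e+02  5.019e-01  1.843e-01  1.284e-01]
 [ 2.300e+02  2.200e+02  4.889e-01  1.996e-01  1.206e-01]
 [ 2.330e+02  2.200e+02  4.915e-01  1.921e-01  1.240e-01]
 [ 2.360e+02  2.200e+02  4.954e-01  1.867e-01  1.251e-01]
 [ 2.390e+02  2.200e+02  5.016e-01  1.845e-01  1.229e-01]
 [ 2.300e+02  2.220e+02  4.887e-01  2.000e-01  1.148e-01]
 [ 2.330e+02  2.220e+02  4.910e-01  1.922e-01  1.185e-01]
 [ 2.360e+02  2.220e+02  4.956e-01  1.877e-01  1.186e-01]
 [ 2.390e+02  2.220e+02  5.010e-01  1.843e-01  1.176e-01]
 [ 2.300e+02  2.240e+02  5.561e-01  3.023e-01 -1.000e-04]
 [ 2.330e+02  2.240e+02  4.903e-01  1.919e-01  1.134e-01]
 [ 2.360e+02  2.240e+02  4.931e-01  1.848e-01  1.164e-01]
 [ 2.390e+02  2.240e+02  5.001e-01  1.837e-01  1.128e-01]
 [ 2.300e+02  2.260e+02  5.497e-01  2.936e-01  2.900e-03]
 [ 2.330e+02  2.260e+02  4.903e-01  1.926e-01  1.072e-01]
 [ 2.360e+02  2.260e+02  4.938e-01  1.865e-01  1.091e-01]
 [ 2.390e+02  2.260e+02  5.377e-01  2.382e-01  4.750e-02]
 [ 2.300e+02  2.280e+02  5.274e-01  2.609e-01  3.230e-02]
 [ 2.330e+02  2.280e+02  5.342e-01  2.585e-01  2.960e-02]
 [ 2.360e+02  2.280e+02  5.292e-01  2.387e-01  4.610e-02]
 [ 2.390e+02  2.280e+02  5.349e-01  2.349e-01  4.510e-02]
 [ 2.300e+02  2.300e+02  5.252e-01  2.584e-01  2.890e-02]
 [ 2.330e+02  2.300e+02  3.280e-02 -4.856e-01  8.431e-01]
 [ 2.360e+02  2.300e+02  5.284e-01  2.384e-01  4.050e-02]
 [ 2.390e+02  2.300e+02  5.327e-01  2.325e-01  4.190e-02]]
```

Run:
```python
from h import *
p,d=arm.camera("scene"); np.save("s1.npy",d)
cv2.imwrite("pics/c2.png",cv2.resize(p[130:280,140:340],(800,600),interpolation=cv2.INTER_CUBIC))
for v in range(150,236,5):
    uv=[(u,v) for u in (226,234,242)]; print(v,bydepth("scene",uv,d).round(3).tolist())
print(arm.read_state())
```

```text
150 [[0.443, 0.12, 0.358], [0.463, 0.126, 0.346], [0.486, 0.134, 0.332]]
155 [[0.478, 0.173, 0.305], [0.49, 0.165, 0.304], [0.507, 0.164, 0.297]]
160 [[0.477, 0.174, 0.294], [0.49, 0.167, 0.292], [0.504, 0.162, 0.287]]
165 [[0.478, 0.177, 0.281], [0.489, 0.167, 0.28], [0.504, 0.162, 0.276]]
170 [[0.473, 0.171, 0.275], [0.485, 0.163, 0.273], [0.502, 0.161, 0.265]]
175 [[0.473, 0.173, 0.262], [0.485, 0.164, 0.261], [0.502, 0.161, 0.254]]
180 [[0.473, 0.175, 0.249], [0.483, 0.162, 0.251], [0.5, 0.16, 0.243]]
185 [[0.471, 0.174, 0.239], [0.482, 0.163, 0.239], [0.499, 0.16, 0.232]]
190 [[0.483, 0.194, 0.208], [0.496, 0.185, 0.206], [0.506, 0.171, 0.21]]
195 [[0.48, 0.192, 0.198], [0.49, 0.178, 0.201], [0.505, 0.171, 0.197]]
200 [[0.482, 0.197, 0.181], [0.493, 0.184, 0.183], [0.506, 0.174, 0.182]]
205 [[0.482, 0.198, 0.167], [0.491, 0.183, 0.171], [0.516, 0.189, 0.154]]
210 [[0.486, 0.207, 0.145], [0.493, 0.187, 0.154], [0.506, 0.176, 0.154]]
215 [[0.568, 0.334, 0.002], [0.492, 0.188, 0.14], [0.512, 0.186, 0.13]]
220 [[0.557, 0.32, 0.001], [0.493, 0.191, 0.124], [0.512, 0.188, 0.114]]
225 
[... 207 characters left out ...]
0.032]]
{'t': 3.05, 'joint_pos': array([ 3.06630186e-01,  4.18928001e-01,  1.68482848e+00,  6.81175119e-06,
        1.03616258e+00, -1.82898562e+00]), 'qd': array([-0.00074485,  0.00145427,  0.00257766,  0.00093567, -0.00290718,
       -0.00333471]), 'joint_efforts': array([-7.94836058e-03, -5.56765580e+01, -3.09945738e+01, -3.17651838e-04,
        6.15727447e-03,  2.12972530e-02]), 'position': array([0.50155742, 0.19719349, 0.06262237]), 'eef_rot': array([ 8.36477737e-04, -2.78668976e-01,  9.60386850e-01,  2.31967415e-05]), 'ft_force': array([-0.24600353, -0.14396806, -0.1272257 ]), 'torque': array([ 0.01419041,  0.08405008, -0.01671356]), 'grip_force': 0.0, 'opening': 0.004031120024919459}
```

View pics/c2.png

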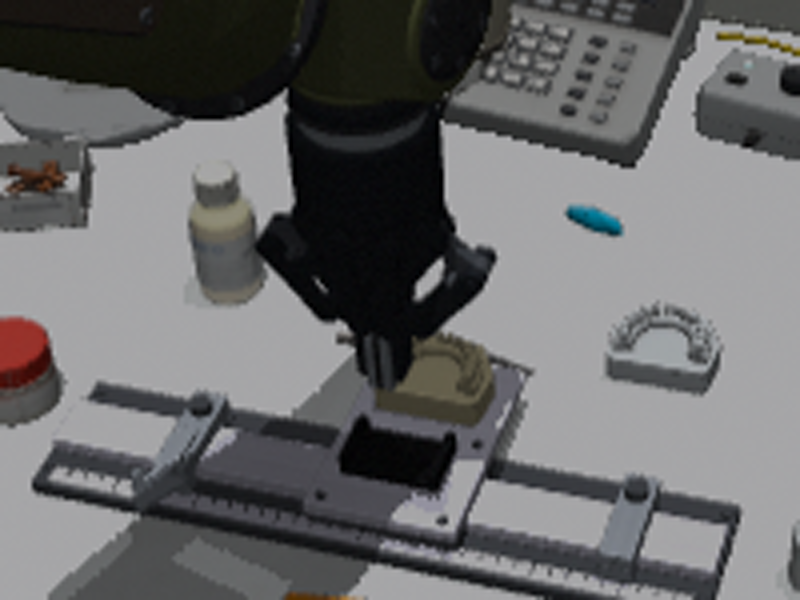

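Fingertips at crop (385,385) sit at z≈0.105 by depth, while the state says 0.062. The xy positions agree. I'll descend carefully and watch the force and the picture.

```bash
python3 -m creep '{"gripper":[-1,-1,-1,-1],"travel":[[-0.1,-0.1,0.7],[0,0,0.5],[0,0,0],[0,0,0]],"roll":[0,0,0,0]}'; python3 st.py
python3 - <<'E'
from h import *
p,d=arm.camera("scene"); 
for v in range(220,244,2): print(v,bydepth("scene",[(u,v) for u in (233,236,239)],d).round(3).tolist())
E
```

```text
t: 3.55
position: [0.5024, 0.1967, 0.0496]
eef_rot: [0.0, -0.279, 0.96, -0.0]
ft_force: [-0.4, -0.1, 0.4]
opening: -0.001
grip_force: 0.0
3.55 yaw 122.39395151012793 tcp [0.50243893 0.19669473 0.04962855] to pad in tool cm [-0.07916244 -0.07328008  0.56285623] F tool [ 0.38197212  0.06957161 -0.43636658] op -0.0010177508328304728 q6 -1.8309068422713368
220 [[0.491, 0.191, 0.125], [0.496, 0.187, 0.125], [0.503, 0.187, 0.121]]
222 [[0.491, 0.193, 0.118], [0.496, 0.188, 0.118], [0.5, 0.183, 0.119]]
224 [[0.492, 0.194, 0.111], [0.495, 0.188, 0.113], [0.503, 0.187, 0.109]]
226 [[0.492, 0.195, 0.105], [0.495, 0.189, 0.107], [0.503, 0.188, 0.103]]
228 [[0.491, 0.194, 0.1], [0.495, 0.189, 0.101], [0.5, 0.184, 0.101]]
230 [[0.49, 0.194, 0.094], [0.493, 0.187, 0.097], [0.5, 0.185, 0.095]]
232 [[0.525, 0.247, 0.031], [0.53, 0.241, 0.031], [0.533, 0.233, 0.035]]
234 [[0.521, 0.241, 0.031], [0.525, 0.235, 0.032], [0.533, 0.234, 0.028]]
236 [[0.515, 0.234, 0.033], [0.523, 0.233, 0.029], [0.528, 0.228, 0.029]]
238 [[0.506, 0.221, 0.041], [0.509, 0.214, 0.045], [0.514, 0.208, 0.046]]
240 [[0.499, 0.211, 0.047], [0.506, 0.21, 0.043], [0.509, 0.202, 0.047]]
242 [[0.495, 0.206, 0.047], [0.5, 0.202, 0.046], [0.508, 0.201, 0.042]]
```

```bash
python3 -m creep '{"gripper":[-1,-1,-1],"travel":[[-0.05,0,0.4],[0,0,0.3],[0,0,0]],"roll":[0,0,0]}'; python3 -m creep '{"gripper":[-1,-1,-1],"travel":[[0,0,0.3],[0,0,0.3],[0,0,0]],"roll":[0,0,0]}'; python3 st.py
python3 - <<'E'
from h import *
p,d=arm.camera("scene"); cv2.imwrite("pics/c3.png",cv2.resize(p[190:280,180:300],(800,600),interpolation=cv2.INTER_CUBIC))
for v in range(230,246,2): print(v,bydepth("scene",[(u,v) for u in (233,236,239)],d).round(3).tolist())
E
```

```text
t: 3.98
position: [0.5026, 0.1969, 0.0422]
eef_rot: [-0.0, -0.279, 0.96, -0.0]
ft_force: [0.1, -0.3, -0.0]
opening: 0.002
grip_force: 0.0
t: 4.35
position: [0.5027, 0.1969, 0.0363]
eef_rot: [-0.0, -0.279, 0.96, -0.0]
ft_force: [-0.3, 0.7, 0.4]
opening: 0.001
grip_force: 0.0
4.35 yaw 122.39710446182775 tcp [0.50267552 0.19691281 0.03629117] to pad in tool cm [-0.04713806 -0.07893597 -0.77091473] F tool [-0.16590293  0.73227411 -0.3728607 ] op 0.0009574378721670385 q6 -1.8307201438708143
230 [[0.491, 0.196, 0.093], [0.495, 0.189, 0.095], [0.502, 0.188, 0.092]]
232 [[0.491, 0.196, 0.086], [0.494, 0.189, 0.09], [0.5, 0.187, 0.087]]
234 [[0.491, 0.196, 0.081], [0.494, 0.19, 0.083], [0.499, 0.186, 0.083]]
236 [[0.516, 0.235, 0.032], [0.522, 0.231, 0.031], [0.527, 0.227, 0.03]]
238 [[0.503, 0.217, 0.046], [0.509, 0.213, 0.046], [0.514, 0.208, 0.045]]
240 [[0.5, 0.213, 0.045], [0.506, 0.209, 0.044], [0.509, 0.202, 0.047]]
242 [[0.498, 0.21, 0.043], [0.5, 0.202, 0.047], [0.505, 0.197, 0.046]]
244 [[0.494, 0.205, 0.042], [0.497, 0.198, 0.045], [0.503, 0.195, 0.044]]
```

View pics/c3.png

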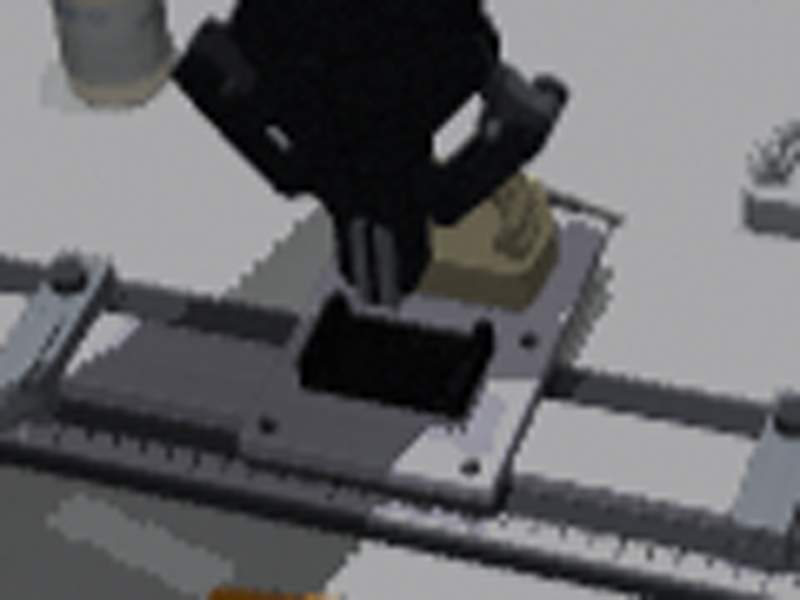

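The tip is now at z≈0.079 by depth, at crop (375,298), so the state reads 43 mm low throughout. The pad lies straight below at crop (395,355). I'll go on down, then feel for contact.

```bash
python3 -m creep '{"gripper":[-1,-1,-1,-1],"travel":[[0,0,0.8],[0,0,0.8],[0,0,0.7],[0,0,0]],"roll":[0,0,0,0]}'; python3 -m creep '{"gripper":[-1,-1,-1],"travel":[[0,0,0.3],[0,0,0.3],[0,0,0]],"roll":[0,0,0]}'; python3 st.py
python3 - <<'E'
from h import *
p,d=arm.camera("scene"); cv2.imwrite("pics/c4.png",cv2.resize(p[190:280,180:300],(800,600),interpolation=cv2.INTER_CUBIC))
E
```

```text
t: 4.9
position: [0.5024, 0.1968, 0.0128]
eef_rot: [-0.001, -0.279, 0.96, -0.0]
ft_force: [0.3, 0.4, 0.2]
opening: 0.003
grip_force: 0.0
t: 5.28
position: [0.5027, 0.1969, 0.0074]
eef_rot: [-0.0, -0.279, 0.96, -0.0]
ft_force: [0.6, -0.1, 0.6]
opening: 0.001
grip_force: 0.0
5.275 yaw 122.39387635019185 tcp [0.50272763 0.19692322 0.00740841] to pad in tool cm [-0.04156765 -0.07684905 -3.65917622] F tool [-0.43412193 -0.45206305 -0.57328565] op 0.0005378678143764654 q6 -1.830678854572447
```

View pics/c4.png

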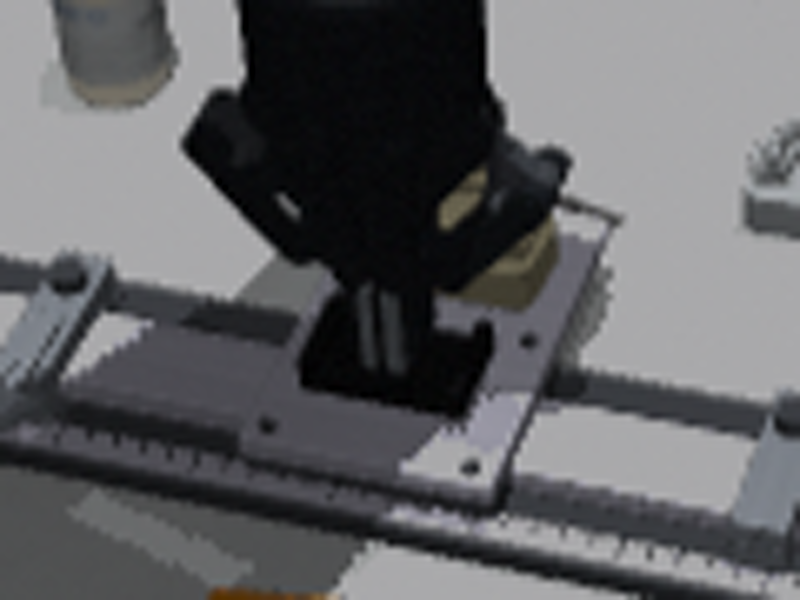

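The fingertips, at crop (385,370), are between the pad's ridges, with nothing touched yet. Now I'll feel down.

```bash
python3 -m creep '{"gripper":[-1,-1],"travel":[[0,0,0.3],[0,0,0]],"roll":[0,0]}';python3 -m creep '{"gripper":[-1,-1],"travel":[[0,0,0.2],[0,0,0]],"roll":[0,0]}'; python3 -m creep '{"gripper":[-1,-1],"travel":[[0,0,0.2],[0,0,0]],"roll":[0,0]}'; python3 st.py
```

```text
t: 5.58
position: [0.503, 0.197, 0.0046]
eef_rot: [0.0, -0.279, 0.96, -0.0]
ft_force: [0.3, 0.4, 0.9]
opening: 0.001
grip_force: 0.8
t: 5.82
position: [0.503, 0.197, 0.0028]
eef_rot: [0.0, -0.279, 0.96, -0.0]
ft_force: [-1.4, 0.0, 6.0]
opening: 0.001
grip_force: 2.9
t: 6.08
position: [0.5031, 0.1971, 0.001]
eef_rot: [0.0, -0.279, 0.96, -0.0]
ft_force: [-3.3, -0.7, 9.3]
opening: -0.001
grip_force: 4.3
6.075 yaw 122.39636579766214 tcp [0.50307359 0.19705687 0.00102747] to pad in tool cm [-0.00889375 -0.07067996 -4.29723445] F tool [ 3.11702586  1.20690435 -9.26367033] op -0.0014885676079948104 q6 -1.8306508465771536
```

```bash
python3 -m creep '{"gripper":[-1,-1,-1],"travel":[[0,0,0.15],[0,0,0],[0,0,0]],"roll":[0,0,0]}'; python3 st.py
```

```text
t: 6.45
position: [0.5031, 0.197, -0.0004]
eef_rot: [0.0, -0.279, 0.96, -0.0]
ft_force: [-1.8, -0.4, 8.5]
opening: -0.0
grip_force: 4.4
6.45 yaw 122.3940299270577 tcp [ 5.03091392e-01  1.97031579e-01 -3.59509646e-04] to pad in tool cm [-0.00907092 -0.06766185 -4.43593236] F tool [ 1.72776457  0.67250649 -8.48519212] op -0.0004159440836849005 q6 -1.8306695418325494
```

```bash
python3 -m creep '{"gripper":[-1,-1,-1,-1,-1,-1],"travel":[[0,0.2,0.05],[0,0.3,0],[0,0.3,0],[0,0.3,0],[0,0.3,0],[0,0.3,0]],"roll":[0,0,0,0,0,0]}'; python3 st.py;  python3 -m creep '{"gripper":[-1,-1,-1,-1,-1,-1],"travel":[[0,0.4,0],[0,0.4,0],[0,0.4,0],[0,0.4,0],[0,0.4,0],[0,0.4,0]],"roll":[0,0,0,0,0,0]}'; python3 st.py
```

```text
t: 7.2
position: [0.4941, 0.2113, -0.0007]
eef_rot: [0.0, -0.279, 0.96, -0.0]
ft_force: [-1.2, -2.3, 9.7]
opening: -0.001
grip_force: 5.1
7.2 yaw 122.39414844756415 tcp [ 0.49408405  0.21132003 -0.00070291] to pad in tool cm [-0.00492046 -1.75808752 -4.46939992] F tool [ 2.24553091 -1.34511632 -9.74900427] op -0.0012305815195563714 q6 -1.7997957744945667
t: 7.95
position: [0.4812, 0.2316, -0.0007]
eef_rot: [0.0, -0.279, 0.96, -0.0]
ft_force: [-1.6, -2.1, 10.3]
opening: -0.002
grip_force: 5.1
7.95 yaw 122.3905210366441 tcp [ 0.48122191  0.23161901 -0.00070362] to pad in tool cm [-3.87646069e-03 -4.16102577e+00 -4.46839659e+00] F tool [  2.42464107  -0.91025518 -10.34430637] op -0.0021384419408065386 q6 -1.7557177349206252
```

```bash
python3 -m creep '{"gripper":[-1,-1,-1,-1,-1,-1,-1],"travel":[[0,0.4,0],[0,0.4,0],[0,0.4,0],[0,0.4,0],[0,0.4,0],[0,0.4,0],[0,0.2,0]],"roll":[0,0,0,0,0,0,0]}'; python3 st.py;  python3 -m creep '{"gripper":[-1,-1,-1],"travel":[[0,0.2,0],[0,0.2,0],[0,0,0]],"roll":[0,0,0]}'; python3 st.py
python3 - <<'E'
from h import *
p,d=arm.camera("scene"); cv2.imwrite("pics/c5.png",cv2.resize(p[190:280,150:270],(800,600),interpolation=cv2.INTER_CUBIC))
E
```

```text
t: 8.82
position: [0.4673, 0.2537, -0.0007]
eef_rot: [0.001, -0.279, 0.96, -0.0]
ft_force: [-0.9, -3.0, 11.2]
opening: 0.005
grip_force: 5.1
8.825 yaw 122.40647604008474 tcp [ 0.46726431  0.25371116 -0.00071178] to pad in tool cm [ 2.54798370e-03 -6.77384714e+00 -4.46853868e+00] F tool [  2.34960014  -2.08878414 -11.15442153] op 0.004973773243521008 q6 -1.7075150824699776
t: 9.2
position: [0.4651, 0.2571, -0.0007]
eef_rot: [0.0, -0.279, 0.96, 0.0]
ft_force: [-2.3, -0.3, 10.5]
opening: 0.002
grip_force: 5.1
9.2 yaw 122.40088642831162 tcp [ 0.46507981  0.25711637 -0.00072254] to pad in tool cm [-3.37083796e-05 -7.17734518e+00 -4.47116506e+00] F tool [  2.13306611   0.94477724 -10.48978569] op 0.0024949223308876273 q6 -1.7001625258046769
```

View pics/c5.png

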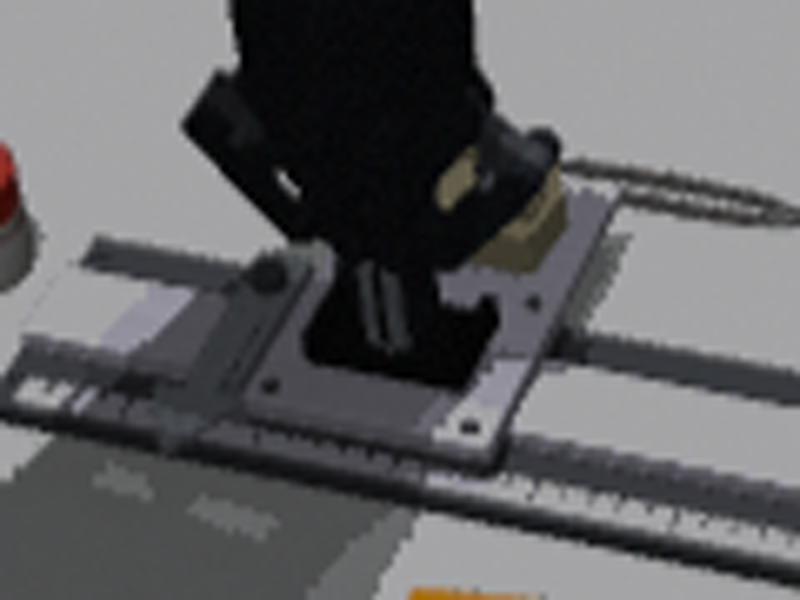

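The carriage edge at crop (250,405)–(330,265) is nearly against the index stop, with the tips still in the middle of the pad. I'll creep on until the force rises.

```bash
for i in 1; do python3 -m creep '{"gripper":[-1,-1,-1],"travel":[[0,0.1,0],[0,0.1,0],[0,0,0]],"roll":[0,0,0]}'; done; python3 st.py;  python3 -m creep '{"gripper":[-1,-1,-1],"travel":[[0,0.1,0],[0,0.1,0],[0,0,0]],"roll":[0,0,0]}'; python3 st.py
```

```text
t: 9.62
position: [0.4641, 0.2587, -0.0007]
eef_rot: [0.001, -0.279, 0.96, -0.0]
ft_force: [-1.0, -2.6, 10.3]
opening: -0.002
grip_force: 5.1
9.625 yaw 122.39908113240998 tcp [ 0.46414506  0.25870168 -0.00069201] to pad in tool cm [ 5.19915509e-03 -7.36213936e+00 -4.46668064e+00] F tool [  2.2068059   -1.63528206 -10.3297458 ] op -0.0018049337532466308 q6 -1.6964393119959444
t: 10.0
position: [0.4636, 0.26, -0.0006]
eef_rot: [0.001, -0.279, 0.96, -0.0]
ft_force: [2.3, -4.6, 9.1]
opening: 0.0
grip_force: 4.4
10.0 yaw 122.39376879396636 tcp [ 0.46358358  0.25999121 -0.00063713] to pad in tool cm [ 0.0236577  -7.50479451 -4.45497292] F tool [ 0.51788094 -5.16913508 -9.12052067] op 7.617347376969487e-06 q6 -1.692692285697926
```

```bash
python3 -m creep '{"gripper":[-1,-1,-1,-1],"travel":[[0,0.1,0],[0,0.1,0],[0,0,0],[0,0,0]],"roll":[0,0,0,0]}'; python3 st.py
python3 - <<'E'
from h import *
p,d=arm.camera("scene"); cv2.imwrite("pics/c6.png",cv2.resize(p[200:275,150:250],(800,600),interpolation=cv2.INTER_CUBIC))
E
```

```text
t: 10.5
position: [0.4627, 0.2617, -0.0006]
eef_rot: [0.001, -0.279, 0.96, -0.0]
ft_force: [3.4, -4.6, 8.2]
opening: 0.001
grip_force: 4.4
10.5 yaw 122.39187972776408 tcp [ 0.46266649  0.26172698 -0.00058375] to pad in tool cm [ 0.03739604 -7.70053782 -4.44935598] F tool [-0.40613282 -5.7032749  -8.22215675] op 0.0005945858028811217 q6 -1.6889922664393777
```

View pics/c6.png

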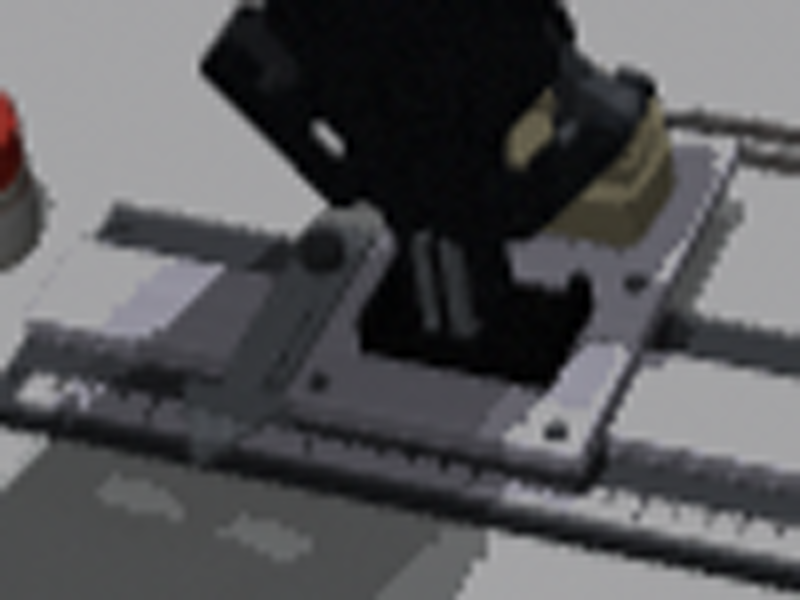

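The carriage plate touches the stop along crop (295,395)–(390,230). The side force stays at about 5.7 N, well above the 1–2 N sliding drag, so the stop is blocking it. I'll lift straight up to release.

```bash
python3 -m creep '{"gripper":[-1,-1,-1,-1,-1,-1,-1,-1,-1,-1],"travel":[[0,0,-0.3],[0,0,-0.3],[0,0,-0.3],[0,0,-0.5],[0,0,-1],[0,0,-2],[0,0,-3],[0,0,-3],[0,0,-3],[0,0,0]],"roll":[0,0,0,0,0,0,0,0,0,0]}'
python3 -m creep '{"gripper":[-1,-1,-1,-1,-1,-1,-1,-1],"travel":[[0,3,-2],[0,4,-2],[0,4,0],[0,4,0],[0,4,0],[0,4,0],[0,4,0],[0,0,0]],"roll":[0,0,0,0,0,0,0,0]}'; python3 st.py
python3 - <<'E'
from h import *
p,d=arm.camera("top"); q,_=arm.camera("scene")
cv2.imwrite("pics/end.png",np.hstack([cv2.resize(p[180:330,160:360],(400,300),interpolation=cv2.INTER_CUBIC),cv2.resize(q[190:280,150:270],(400,300),interpolation=cv2.INTER_CUBIC)]))
E
```

```text
t: 11.8
position: [0.4625, 0.2625, 0.1352]
eef_rot: [0.002, -0.279, 0.96, 0.0]
ft_force: [0.0, 0.1, -0.3]
opening: 0.001
grip_force: 0.0
t: 12.8
position: [0.3151, 0.4912, 0.1715]
eef_rot: [-0.001, -0.28, 0.96, -0.0]
ft_force: [-1.1, -0.5, -0.7]
opening: 0.004
grip_force: 0.0
12.8 yaw 122.56252268370861 tcp [0.31512751 0.49122387 0.17149111] to pad in tool cm [-3.36935671e-02 -3.49730240e+01  1.27628302e+01] F tool [1.15330798 0.17189943 0.70843257] op 0.003787812542830592 q6 -1.201619250829451
```

View pics/end.png

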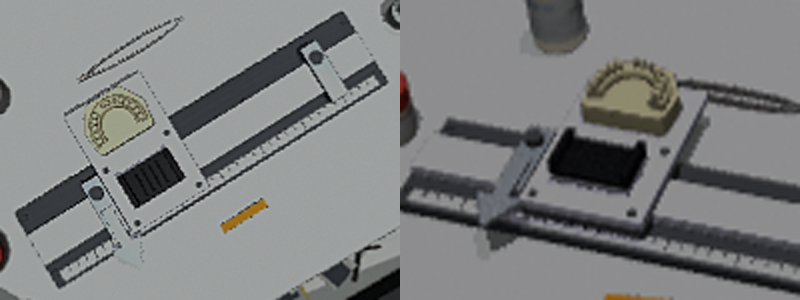

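The left half (top view) and right half (scene view) both show the carriage flush against the arrow-marked stop, at (105,195) and (530,170). The pad is up, the arm is clear and the nearby items in view look undisturbed.

```bash
python3 -c "
from plant import arm
print(arm.job_done())"
```

```text
the job is handed in; nothing more can be done
None
```

The carriage rests against the index stop with the pad up; the arm was clear and nothing nearby looked disturbed in the last pictures, and the job was handed in at about 13 s (limit 35 s).

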